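# Find the socket that fits the rock clamp's nut

## Task

Find out which of the three socket drivers in the tray fits the hex nut of the rock clamp on the green mat: try them on that nut, and stand any that does not fit back upright in the tray. Finish holding the right one: pushed fully down over the nut, upright, with the gripper still closed on it. Leave the other things lying about where they are.

Things in the scene. Friction and masses are not known exactly. Their poses are not given: they have to be found in the camera images.
- mat: thin green mat, 240 x 200 x 1 mm, flat on the table; the clamp to work on stands on it. Origin: centre. No other clamp's axis lies within 0.12 m of it.
- tray: shallow grey tray (fixed), 116 (x) x 320 (y) x 14 mm, walls 4 mm, floor top at z = 4 mm. Origin: centre of its underside. The sockets stand in a row along its y, about 90 mm apart.
- clamp_1: rock clamp with a dark stone (fixed); any of the 3 clamps may be on the mat. Blue plate 165 x 104 x 14 mm; a brass hex nut stands in a round steel collar, 72 mm outside. Origin: on the nut's axis, at the plate's underside, on the table; z up. Nut flats face +x and -x and every 60 degrees. Jaws and stone: x 38 to 115 mm, top at 64 mm. For heights see clamp_2
- clamp_2: like clamp_1, tan stone, other nut size (24 to 36 mm across flats). All 3 clamps, z: collar's floor 14 mm (a fully seated socket's rim rests on it), collar's top 30, nut's top 36 (top 2.5 mm chamfered), stud on the axis to 46. For what a wrong socket does see clamp_3
- clamp_3: like clamp_1, pinkish stone, other nut size. All 3 clamps: the collar's bore is just wide enough for the right socket. A socket too small stops on top of the nut, one too big on the collar: its rim is then left at least 12 mm above the collar's floor
- socket_a: loose steel socket driver, standing mouth down in the tray; the 3 stand in any order. Origin: centre of the open rim at the bottom; z up its axis. Round body 37 to 49 mm across (they differ), 54 mm high, 4 mm neck, orange square grip 24 x 24 mm from z = 58 to 102 mm, sides facing own x and y. 0.2 to 0.5 kg. For the opening see socket_b
- socket_b: like socket_a, other size. All 3: hex opening 40 mm deep with flats facing own +x and -x and every 60 degrees, so a socket goes onto its nut at the nut's yaw plus any multiple of 60 degrees; play about 0.8 mm a side. Each socket fits one of the 3 clamps' nuts; try to find out which
- socket_c: like socket_a, other size; opening as told at socket_b
- spare_ring: bystander: small loose brass ring, 21 mm wide, 9 mm high, lying in the tray. Origin: centre of its underside
- brush: bystander: flat brush 140 mm long, wooden handle, 20 mm high, lying on the table near the robot. Origin: underside, mid-length, x along it
- chip_1: bystander: dark stone fragment, 55 x 42 x 30 mm, on the table near the robot. Origin: underside
- chip_2: bystander: pinkish stone fragment, 48 x 40 x 28 mm, on the table near the robot. Origin: underside
- hammer: bystander: hammer, 280 mm long, wooden handle and orange head, 26 mm high, lying at the robot's left. Origin: underside, on the handle, x along it
- chisel: bystander: chisel with orange grip, 210 mm long, 18 mm high, lying at the robot's right. Origin: underside, mid-length, x along it
- jar: bystander: amber jar with black lid, 64 mm across, 85 mm high, standing at the back left. Origin: centre of its underside
Things that resemble listed ones, but are neither listed nor needed, are in the scene too. Leave any yellow look-alike of the socket_a alone.

How it is judged:
On the way:
1. the socket that fits is picked up out of the tray (((horizontal distance between clamp_1 and mat below 0.12 m and z of socket_b in the frame of tray above 0.04 m and contact force between the fingers and socket_b above 2 N) or (horizontal distance between clamp_2 and mat below 0.12 m and z of socket_a in the frame of tray above 0.04 m and contact force between the fingers and socket_a above 2 N) or (horizontal distance between clamp_3 and mat below 0.12 m and z of socket_c in the frame of tray above 0.04 m and contact force between the fingers and socket_c above 2 N))), for 0.1 s.
At the end, for the whole second after the job is handed in: The fitting socket sits on the nut of the clamp on the mat: axes within 3 mm and 0.06 rad, rim under 4 mm above the collar's floor (18 mm above the clamp's underside), still, gripped with over 3 N; the other two stand in the tray, on its floor, upright within 0.12 rad (((horizontal distance between clamp_1 and mat below 0.12 m and horizontal distance between socket_b and clamp_1 below 0.003 m and z of socket_b in the frame of clamp_1 below 0.018 m and angle between the z axis of socket_b and the z axis of clamp_1, either way round below 0.06 rad and contact force between the fingers and socket_b above 3 N and linear speed of socket_b below 0.02 m/s and x of socket_a in the frame of tray between -0.056 and 0.056 m and y of socket_a in the frame of tray between -0.158 and 0.158 m and z of each of socket_a, socket_c in the frame of tray below 0.01 m and angle between each of socket_a, socket_c's own z axis and vertical below 0.12 rad and x of socket_c in the frame of tray between -0.056 and 0.056 m and y of socket_c in the frame of tray between -0.158 and 0.158 m) or (horizontal distance between clamp_2 and mat below 0.12 m and horizontal distance between socket_a and clamp_2 below 0.003 m and z of socket_a in the frame of clamp_2 below 0.018 m and angle between the z axis of socket_a and the z axis of clamp_2, either way round below 0.06 rad and contact force between the fingers and socket_a above 3 N and linear speed of socket_a below 0.02 m/s and x of socket_b in the frame of tray between -0.056 and 0.056 m and y of socket_b in the frame of tray between -0.158 and 0.158 m and z of each of socket_b, socket_c in the frame of tray below 0.01 m and angle between each of socket_b, socket_c's own z axis and vertical below 0.12 rad and x of socket_c in the frame of tray between -0.056 and 0.056 m and y of socket_c in the frame of tray between -0.158 and 0.158 m) or (horizontal distance between clamp_3 and mat below 0.12 m and horizontal distance between socket_c and clamp_3 below 0.003 m and z of socket_c in the frame of clamp_3 below 0.018 m and angle between the z axis of socket_c and the z axis of clamp_3, either way round below 0.06 rad and contact force between the fingers and socket_c above 3 N and linear speed of socket_c below 0.02 m/s and x of socket_a in the frame of tray between -0.056 and 0.056 m and y of socket_a in the frame of tray between -0.158 and 0.158 m and z of each of socket_a, socket_b in the frame of tray below 0.01 m and angle between each of socket_a, socket_b's own z axis and vertical below 0.12 rad and x of socket_b in the frame of tray between -0.056 and 0.056 m and y of socket_b in the frame of tray between -0.158 and 0.158 m))); the arm keeps its last pose, push and grip.
It fails at once if a bystander (brass ring, brush, stone fragments, hammer, chisel, jar) is moved by more than 30 mm (distance of any of spare_ring, brush, chip_1, chip_2, hammer, chisel, jar from where it was at the start of the episode above 0.03 m).
It also fails if it takes over 72 s, if anything falls off the work surface, if the arm or the gripper's body presses on something with over 40 N, if the wrist force passes 120 N, or if a joint passes its speed limit or range.

## Robot

A 6-joint arm with a two-finger parallel gripper is mounted at the origin on the work surface. World frame = base frame: x ahead of the robot, y to its left, z up, the work surface at z = 0. Lengths are in m, angles in rad, forces in N, time in s.
With the tool pointing down it reaches from about 0.4 to 0.825 m from the base axis. Payload 7 kg.
Tool frame: the origin (TCP) lies at the very end of the fingers, on their centre line; the grasp point (between the pads) lies 19 mm behind it; x points along the fingers, y is the direction in which the jaws open and shut, and the axes are right-handed (so a half turn about x gives the same grasp; the last joint's range is limited). The gripper opens to 88 mm and grips with 3 to 60 N. Pads are 19 mm wide; open, the fingers measure 130 mm over their backs; the gripper's body (78 mm by 193 mm) begins 47 mm behind the grasp point.
Start: joints at [1.592, 0.359, 0.012, 0, -1.224, -0.288], TCP at [0.178, 0.651, 0.227] pointing down, gripper open.
Joint ranges: [-3.07, 3.07], [-1.43, 2.12], [-1.02, 1.25], [-3.03, 1.67], [-3.05, -0], [-3.03, 3.03]. Speed limits (rad/s): [2.39, 2.39, 3.01, 3.14, 3.14, 3.14].

## Interface

Orientations are given as [roll, pitch, yaw] about the fixed x, y, z axes, in that order (R = Rz(yaw) Ry(pitch) Rx(roll)).
In Python, from station import arm gives the robot as it stands.
- The arm moves only by the shell command python3 -m inch 'ROWS' [OPENING] [FORCE]. ROWS is text: rows parted by semicolons, each of 6 numbers parted by spaces: the shift along the world's x, y, z in units of 30 mm (1.0 is 30 mm), then the turn, a rotation vector about the world's x, y, z in units of 5 degrees (1.0 is 5 degrees). In form: dx dy dz wx wy wz; .... A call has 1 to 12 rows; each row shifts and turns the commanded pose from where the row before left it; what a row does not reach is not made up. A row lasts 1/8 s, in which the tool goes at most 62.5 mm and 10.7 degrees, less where a joint would pass 70% of its speed; a pose out of reach is approached as far as the arm can. A call is refused whole if a number of a shift passes 1 or a number of a turn 1, either way. A call with a gripper value outside its range is refused whole. OPENING is the opening, from 0 (shut) to 1 (fully open), set as the call begins (- or left out, the last holds). The fingers move at their own pace and stop on an object; FORCE is the grip in N (left out, the last holds). Time passes only in rows, so rows that do not move let the fingers close. It gives the time, the measured TCP pose, the force and the opening at its end, in the units of the state.
- arm.get_state(): the state, without advancing time (a new reading comes with each control period).
- arm.grab_frame(name): name is "scene" or "top" or "wrist"; returns a dict with "frame" (384x512x3 uint8, red, green, blue), "range_z" (384x512 float32, m along the optical axis (not along the pixel's ray), 0 where there is no reading), "mtx" (3x3 intrinsics, pixels), "dist_coeffs" ([k1, k2, p1, p2, k3] as OpenCV has them; the pictures are not rectified), "pose" (4x4, takes a point from camera to world coordinates). Camera axes: x right, y up, looking along -z (the intrinsics and any distortion apply to the point x, -y, -z); pixel columns grow to the right and rows downward; lengths in m; the calibration is good to about 2 mm. A picture is of the moment at which its call begins.
- arm.job_done(): hands the job in, once; it reports no verdict.
Trained networks look in a picture, given as the dict that the camera call returned (one of the last four; its "shot" number tells which), for a name from the list of things; names that differ only in an ending like _2 or _b are one class to them, and where a whole thing is asked for, a point or a joint stands for the part that bears it (a point fixed in the world has none). Each returns a list of dicts, best first, with "confidence" (0 to 1); they miss things now and then, are a little off and sometimes report something else, mostly with a low value. They report only what shows in the picture. A call takes as long as a camera call. They do not tell look-alikes from the thing itself.
- arm.search_frame(picture, target): "extent" ([centre column, centre row, width, height] as shares, 0 to 1, of the picture: columns of its width, rows of its height, round what is visible of it).
- arm.masks_of(picture, target): "mask" (384x512 bool, what is visible of it) and "extent" ([centre column, centre row, width, height] as shares, 0 to 1, of the picture: columns of its width, rows of its height, round what is visible of it).
- arm.place_of(picture, target): "position" ([column, row] as shares, 0 to 1, of the picture: columns of its width, rows of its height: a listed point, or the origin of a listed thing).
The state is a dict: "t": time; "q": joint angles; "qd": joint speeds; "joint_efforts": joint torques, N m; "eef_pos": TCP position; "ee_rot": TCP orientation; "force": force on the tool from outside, world axes, zero at the start; "moment": the same for the moment, N m; "width": finger opening in m.
Only numpy, scipy, OpenCV 4.12 (cv2) and the standard library are available. Lean on these libraries where they do the work, as an engineer would, in place of code of your own. Each camera call takes 0.05 s, during which the arm holds its last target. There are 200 camera calls.

## Working session

There is one attempt and no reset: what is moved stays moved. The work goes in short steps, Python scripts to look and compute and a shell command to move; the robot and the scene stay as the last step left them, time stands still between calls to the robot, and variables do not carry over. Pictures are saved under pics/ and viewed, about 8 in all and at most 12, crops included, and the job is handed in when it is done.

```bash
mkdir -p pics; cat > h.py <<'E'
import numpy as np, cv2
from station import arm
def world(p,uv,rng=None,z=None):
    """pixels (N,2) -> world, by range or by plane z"""
    uv=np.asarray(uv,float).reshape(-1,1,2)
    n=cv2.undistortPoints(uv,np.array(p["mtx"],float),np.array(p["dist_coeffs"],float)).reshape(-1,2)
    T=np.array(p["pose"]); d=np.c_[n[:,0],-n[:,1],-np.ones(len(n))]
    if z is None:
        if rng is None:
            i=uv.reshape(-1,2).round().astype(int); rng=p["range_z"][i[:,1],i[:,0]]
        c=d*np.asarray(rng)[:,None]; return c@T[:3,:3].T+T[:3,3]
    w=d@T[:3,:3].T; s=(z-T[2,3])/w[:,2]; return T[:3,3]+w*s[:,None]
def cloud(p):
    v,u=np.mgrid[0:384,0:512]; uv=np.c_[u.ravel(),v.ravel()]
    return world(p,uv,p["range_z"].ravel()).reshape(384,512,3)
def save(n,im): cv2.imwrite(f"pics/{n}.png",cv2.cvtColor(np.ascontiguousarray(im),cv2.COLOR_RGB2BGR))
E
python3 - <<'E'
from h import *
np.set_printoptions(precision=3,suppress=True)
ims=[]
for c in("scene","top"):
    p=arm.grab_frame(c); ims.append(p["frame"]); C=cloud(p)
    np.savez(f"{c}.npz",**{k:p[k] for k in("frame","range_z","mtx","dist_coeffs","pose")})
    for t in("socket_a","clamp_1","mat","tray","spare_ring"):
        for r in arm.masks_of(p,t):
            m=r["mask"]&(p["range_z"]>0); P=C[m]
            e=np.array(r["extent"])*[512,384,512,384]
            print(c,t,round(r["confidence"],2),e.round(), np.median(P,0) if len(P) else "", np.percentile(P[:,2],97) if len(P) else "")
    print(p["pose"][:3,3])
save("scene",ims[0]);save("top",ims[1])
print(arm.get_state())
E
```

```text
scene socket_a 0.74 [204. 143.  13.  24.] [ 0.517 -0.276  0.061] 0.1111186690345047
scene socket_a 0.62 [240. 169.  11.  23.] [ 0.51  -0.102  0.061] 0.10999406480263167
scene socket_a 0.55 [207. 186.  14.  25.] [ 0.635 -0.143  0.055] 0.10679197611835634
scene socket_a 0.54 [219. 160.  14.  26.] [ 0.528 -0.184  0.059] 0.11028609168497255
scene clamp_1 0.76 [179. 231.  53.  49.] [ 0.804 -0.085  0.032] 0.06563953589535464
scene clamp_1 0.76 [225. 263.  57.  58.] [0.791 0.096 0.032] 0.06474785095124963
scene clamp_1 0.66 [300. 241.  54.  48.] [0.563 0.221 0.033] 0.06416964932533244
scene mat 0.67 [293. 242.  85.  84.] [0.57  0.17  0.002] 0.008683044889386204
scene tray 0.61 [221. 166.  80.  68.] [ 0.524 -0.175  0.007] 0.020658088636294054
scene tray 0.42 [344. 204.  20.  12.] [0.354 0.239 0.027] 0.03637388299491649
scene spare_ring 0.64 [345. 204.  20.  12.] [0.354 0.24  0.025] 0.03555097322425773
[1.131 0.528 1.437]
top socket_a 0.65 [319. 198.  15.  10.] [ 0.513 -0.186  0.06 ] 0.11019977823979223
top socket_a 0.59 [341. 173.  16.  11.] [ 0.617 -0.26   0.058] 0.10839770418628483
top soc
[... 446 characters left out ...]
.00990601677151779
top tray 0.78 [319. 203.  86.  32.] [ 0.505 -0.193  0.006] 0.054411179014888296
top spare_ring 0.71 [247. 132.  33.  47.] [0.781 0.088 0.029] 0.06472712940297431
top spare_ring 0.28 [214. 189.  35.  50.] [0.547 0.211 0.028] 0.06430913313778779
[ 0.342 -0.019  1.712]
{'t': 0.6, 'q': array([ 1.592,  0.359,  0.012, -0.   , -1.224, -0.288]), 'qd': array([ 0.001, -0.002,  0.001, -0.001,  0.   ,  0.001]), 'joint_efforts': array([  0.001, -58.199,  29.318,   7.   ,   0.012,  -0.   ]), 'eef_pos': array([0.178, 0.651, 0.227]), 'ee_rot': array([-0.743,  1.571,  2.132]), 'force': array([-0.095, -0.593,  0.193]), 'moment': array([-0.032,  0.008, -0.016]), 'width': 0.08756949994268166}
```

```bash
python3 - <<'E'
from h import *
a=np.load("scene.npz")["frame"][120:300,140:370]; b=np.load("top.npz")["frame"][90:240,170:380]
A=cv2.resize(a,None,fx=3.4,fy=3.4,interpolation=cv2.INTER_CUBIC)[:600,:782]
save("s1",A);save("t1",cv2.resize(b,None,fx=3.8,fy=3.8,interpolation=cv2.INTER_CUBIC))
E
```

```text
(no output)
```

View pics/s1.png

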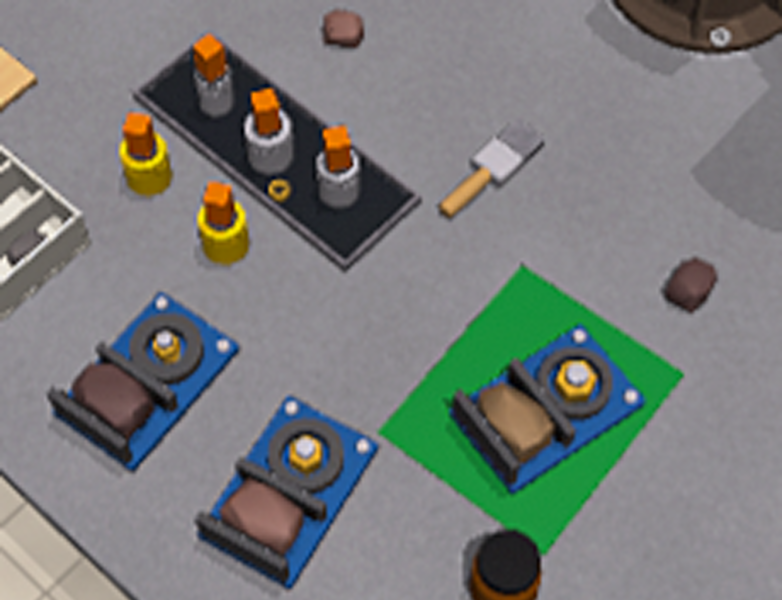

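View pics/t1.png

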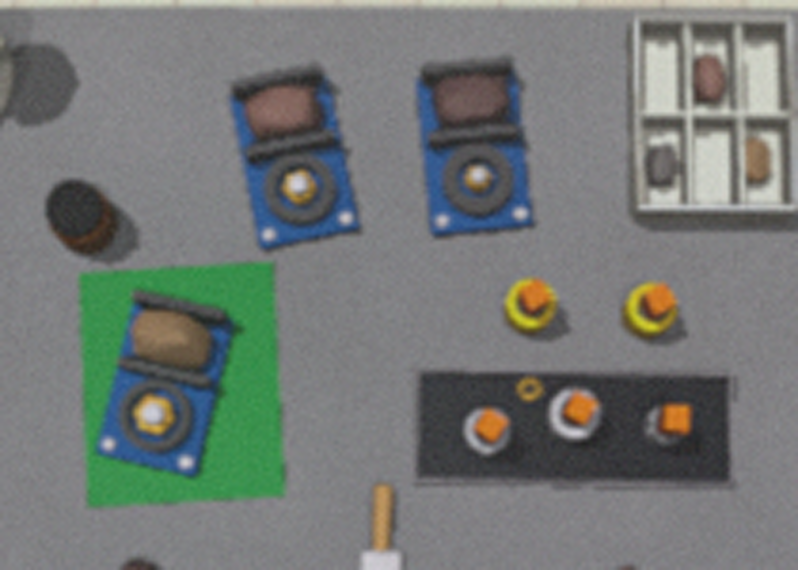

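```bash
cat >> h.py <<'E'
from scipy.spatial.transform import Rotation as R
def tool():
    s=arm.get_state(); M=R.from_euler("xyz",s["ee_rot"]).as_matrix()
    return s,M
def yaw90(xy):
    r=cv2.minAreaRect(np.asarray(xy,np.float32)); return r[0],r[1],r[2]%90
def masks(p):
    h=cv2.cvtColor(p["frame"],cv2.COLOR_RGB2HSV); H,S,V=[h[...,i].astype(int) for i in range(3)]
    return dict(orange=(H<17)&(S>170)&(V>120),blue=(H>98)&(H<125)&(S>120),brass=(H>17)&(H<30)&(S>110)&(V>120))
E
python3 - <<'E'
from h import *
np.set_printoptions(precision=4,suppress=True)
s,M=tool(); print(M)
for c in("scene","top"):
    p=dict(np.load(c+".npz")); C=cloud(p); m=masks(p)
    o=m["orange"]&(C[...,2]>.085)&(p["range_z"]>0)
    n,L,st,ce=cv2.connectedComponentsWithStats(o.astype(np.uint8))
    for i in range(1,n):
        if st[i,4]<8: continue
        P=C[(L==i)&(C[...,2]>.1)]
        print(c,"orange",ce[i],st[i,4],len(P),P.mean(0) if len(P) else "",yaw90(P[:,:2]) if len(P)>5 else "")
    for nm,mk,lo,hi in(("blue",m["blue"],.005,.022),("brass",m["brass"],.028,.045)):
        k=mk&(C[...,2]>lo)&(C[...,2]<hi)
        n,L,st,ce=cv2.connectedComponentsWithStats(cv2.dilate(k.astype(np.uint8),np.ones((3,3))))
        for i in range(1,n):
            P=C[(L==i)&k]
            if len(P)>6: print(c,nm,ce[i],len(P),P.mean(0),yaw90(P[:,:2]))
E
```

```text
[[-0.     -0.2637 -0.9646]
 [ 0.     -0.9646  0.2637]
 [-1.     -0.      0.    ]]
scene orange [201.24 134.22] 50 40 [ 0.511  -0.2828  0.1072] ((0.5107391476631165, -0.28265517950057983), (0.02425617165863514, 0.023740587756037712), 83.14945220947266)
scene orange [217.6786 150.3393] 56 42 [ 0.5201 -0.1922  0.1073] ((0.5189489722251892, -0.1939394623041153), (0.024987226352095604, 0.023625066503882408), 62.634037017822266)
scene orange [179.7045 156.4091] 44 33 [ 0.6255 -0.2692  0.1044] ((0.6255290508270264, -0.26889368891716003), (0.02516210824251175, 0.02277088724076748), 27.830896377563477)
scene orange [238.62 161.  ] 50 40 [ 0.5039 -0.1077  0.1068] ((0.5030372142791748, -0.10888860374689102), (0.025210406631231308, 0.022200914099812508), 51.01344680786133)
scene orange [203.4783 177.0217] 46 36 [ 0.6295 -0.1495  0.1048] ((0.6292220950126648, -0.14922474324703217), (0.024069927632808685, 0.02109565958380699), 34.49271774291992)
scene blue [142.744   98.7923] 72 [ 0.4991 -0.6243  0.0133] ((0.5096766948699951, -0.6377917528152466), (0.0652635470032692, 0.14065562188625336), 36.5488
[... 4152 characters left out ...]
71279907, 0.09953174740076065), 11.467862129211426)
top blue [213.6705 198.3476] 301 [0.5193 0.2111 0.0144] ((0.5423508286476135, 0.21641309559345245), (0.10273490101099014, 0.15145839750766754), 77.4273910522461)
top blue [202.9062 180.75  ] 9 [0.5868 0.2553 0.0143] ((0.5877735614776611, 0.2559526562690735), (0.01758522167801857, 0.009178821928799152), 12.288837432861328)
top brass [248.413 140.413] 13 [0.7397 0.0812 0.0354] ((0.7403743267059326, 0.08138735592365265), (0.014181281439960003, 0.02676176093518734), 1.2263075113296509)
top brass [210.375  198.6635] 37 [0.515  0.2198 0.0365] ((0.5161246657371521, 0.2226012796163559), (0.03354954347014427, 0.03372625261545181), 62.66046905517578)
```

```bash
python3 -m inch '1 -1 0 0 0 0;1 -1 0 0 0 0;1 -1 0 0 0 0;1 -1 0 0 0 0;1 -1 0 0 0 0;1 -1 0 0 0 0;1 -1 0 0 0 0;1 -1 0 0 0 -1;1 -1 0 0 0 -1;1 -1 0 0 0 -1;1 -1 0 0 0 0;0 -1 0 0 0 0' 0.8
python3 - <<'E'
from h import *
np.set_printoptions(precision=4,suppress=True)
p=arm.grab_frame("wrist"); s,M=tool(); print(s["eef_pos"],M,s["q"])
print("cam in tool",M.T@(p["pose"][:3,3]-s["eef_pos"])); print(p["pose"][:3,:3])
save("w1",p["frame"])
np.savez("w1.npz",**{k:p[k] for k in("frame","range_z","mtx","dist_coeffs","pose")})
E
```

```text
t: 2.1
eef_pos: [0.5093, 0.2897, 0.226]
ee_rot: [1.766, 1.57, -1.905]
force: [0.5, -0.1, 0.1]
width: 0.07
[0.5078 0.2868 0.2263] [[-0.0012 -0.5063 -0.8623]
 [-0.0011 -0.8623  0.5063]
 [-1.      0.0016  0.0005]] [ 0.8491  0.21   -0.1954 -0.0002 -1.1671  0.1909]
cam in tool [-0.158  -0.0041 -0.066 ]
[[-0.5051  0.8361  0.214 ]
 [-0.8631 -0.4898 -0.1234]
 [ 0.0017 -0.247   0.969 ]]
```

View pics/w1.png

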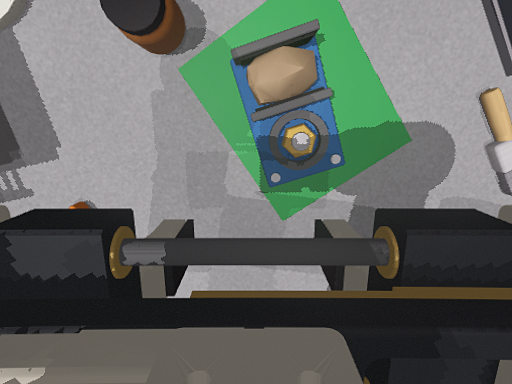

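```bash
cat > clampfit.py <<'E'
from h import *
def fit(p):
    C=cloud(p); m=masks(p); Z=C[...,2]
    near=np.hypot(C[...,0]-.516,C[...,1]-.222)
    k=m["brass"]&(Z>.028)&(Z<.042)&(near<.05); P=C[k]
    print("brass",len(P),P.mean(0),cv2.minEnclosingCircle(P[:,:2].astype(np.float32)))
    # collar top ring: z~30, grey, outer 36 mm
    h=cv2.cvtColor(p["frame"],cv2.COLOR_RGB2HSV)
    k=(h[...,1]<70)&(abs(Z-.030)<.004)&(near<.045)&(near>.02); Q=C[k]
    print("collar",len(Q),np.median(Q,0),cv2.minEnclosingCircle(Q[:,:2].astype(np.float32)))
    k=m["blue"]&(abs(Z-.014)<.006)&(near<.17); B=C[k]; print("blue",len(B),np.median(B[:,2]),yaw90(B[:,:2]))
    k=(near<.03)&(Z>.042)&(Z<.052); S=C[k]; print("stud",len(S),S.mean(0) if len(S) else "")
    return C,P
if __name__=="__main__":
    np.set_printoptions(precision=4,suppress=True)
    C,P=fit(dict(np.load("w1.npz")))
    hull=cv2.convexHull(P[:,:2].astype(np.float32))[:,0]
    a=np.radians(np.arange(0,60,2)); 
    best=[]
    for t in np.arange(0,60,1.):
        W=[]
        for j in range(3):
            d=np.radians(t+60*j); q=P[P[:,2]>.034][:,:2]@[np.cos(d),np.sin(d)]; W.append((q.min(),q.max()))
        W=np.array(W); best.append(((W[:,1]-W[:,0]).sum()/3,t))
    print("AF by yaw:",sorted(best)[:4],sorted(best)[-2:])
E
python3 clampfit.py
```

```text
brass 389 [0.5194 0.222  0.0359] ((0.5172463655471802, 0.22251293063163757), 0.019931960850954056)
collar 1319 [0.5178 0.2213 0.0301] ((0.516840934753418, 0.22292250394821167), 0.036059048026800156)
blue 3944 0.014088035139903754 ((0.547780454158783, 0.21595223248004913), (0.10310027003288269, 0.1627207100391388), 76.99617004394531)
stud 277 [0.5173 0.2233 0.0459]
AF by yaw: [(np.float64(0.034500415755256565), np.float64(47.0)), (np.float64(0.034511433906725876), np.float64(46.0)), (np.float64(0.03455867083743381), np.float64(48.0)), (np.float64(0.03459749188308978), np.float64(45.0))] [(np.float64(0.03736820763594829), np.float64(15.0)), (np.float64(0.03737335892898905), np.float64(14.0))]
```

```bash
python3 -m inch '0 -1 0 0 0 0;0 -1 0 0 0 0;0 -1 0 0 0 0;0 -1 0 0 0 0;0 -1 0 0 0 0;0 -1 0 0 0 0;0 -1 0 0 0 0;0 -1 0 0 0 0;0 -1 0 0 0 0;0 -1 0 0 0 0;0 -1 0 0 0 0;0 -1 0 0 0 0' 0.7
python3 - <<'E'
from h import *
np.set_printoptions(precision=4,suppress=True)
p=arm.grab_frame("wrist"); s,M=tool(); print(s["eef_pos"],p["pose"][:3,3])
save("w2",p["frame"])
np.savez("w2.npz",**{k:p[k] for k in("frame","range_z","mtx","dist_coeffs","pose")})
C=cloud(p); m=masks(p)
o=m["orange"]&(C[...,2]>.08)
n,L,st,ce=cv2.connectedComponentsWithStats(o.astype(np.uint8))
for i in range(1,n):
    P=C[(L==i)&(abs(C[...,2]-.106)<.004)]
    if len(P)>20: print(ce[i],len(P),P.mean(0),yaw90(P[:,:2]))
E
```

```text
t: 3.65
eef_pos: [0.507, -0.07, 0.2269]
ee_rot: [-2.263, 1.57, 0.351]
force: [0.1, -0.5, 0.5]
width: 0.0617
[ 0.5067 -0.0722  0.2268] [ 0.5647 -0.1027  0.3852]
[262.3779  37.3917] 28 [ 0.6245 -0.1432  0.1025] ((0.6266682744026184, -0.14881129562854767), (0.022507421672344208, 0.020753730088472366), 30.27811622619629)
[441.6372  72.6987] 191 [ 0.5113 -0.2755  0.1049] ((0.5089507102966309, -0.28097978234291077), (0.021734796464443207, 0.02461748942732811), 81.18875122070312)
[350.9589 113.1918] 147 [ 0.5201 -0.1891  0.1053] ((0.5180975794792175, -0.19166319072246552), (0.02384991943836212, 0.022909127175807953), 62.75115966796875)
[288.8678 171.0987] 560 [ 0.5024 -0.1068  0.1059] ((0.5018826127052307, -0.10701345652341843), (0.0237564779818058, 0.023708246648311615), 57.549766540527344)
```

```bash
python3 - <<'E'
from h import *
np.set_printoptions(precision=4,suppress=True)
p=dict(np.load("w2.npz")); C=cloud(p); h=cv2.cvtColor(p["frame"],cv2.COLOR_RGB2HSV)
for x,y in((.511,-.281),(.5185,-.192),(.502,-.107)):
    r=np.hypot(C[...,0]-x,C[...,1]-y)
    k=(r<.04)&(abs(C[...,2]-.058)<.003)&(h[...,1]<70)
    print(x,y,k.sum(),np.percentile(r[k],[50,90,97]), cv2.minEnclosingCircle(C[k][:,:2].astype(np.float32)))
save("w2c",cv2.resize(p["frame"][0:215,200:512],None,fx=2.2,fy=2.2,interpolation=cv2.INTER_CUBIC))
E
```

```text
0.511 -0.281 238 [0.0151 0.0181 0.0195] ((0.5090425610542297, -0.28279444575309753), 0.018540551885962486)
0.5185 -0.192 714 [0.0205 0.0236 0.0245] ((0.5180798768997192, -0.19136613607406616), 0.02459203265607357)
0.502 -0.107 305 [0.0187 0.0206 0.0211] ((0.5019147396087646, -0.10680333524942398), 0.021314645186066628)
```

View pics/w2c.png

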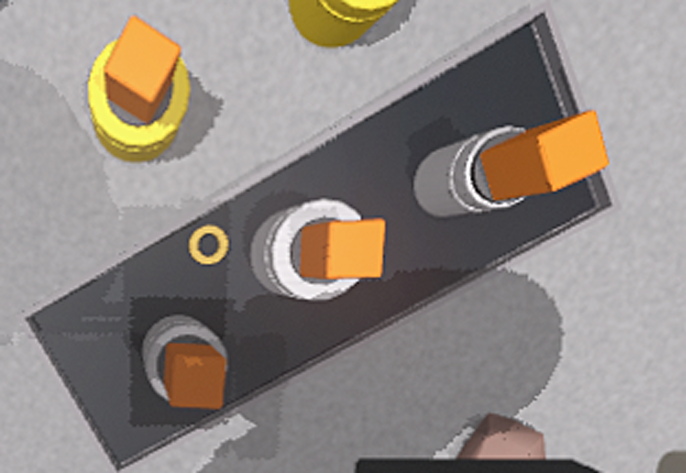

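```bash
python3 -m inch '0.38 -1 0 0 0 0.6;0 -1 0 0 0 0;0 -1 0 0 0 0;0 -0.98 -1 0 0 0;0 0 -1 0 0 0;0 0 -0.4 0 0 0;0 0 0 0 0 0' 0.65
python3 - <<'E'
from h import *
np.set_printoptions(precision=4,suppress=True)
p=arm.grab_frame("wrist"); s,M=tool(); print(s["eef_pos"],np.degrees(np.arctan2(M[1,1],M[0,1])),M[:,0],s["force"],s["width"])
C=cloud(p); m=masks(p)
o=m["orange"]&(C[...,2]>.06)&(C[...,2]<.12)&(np.hypot(C[...,0]-.518,C[...,1]+.1915)<.03)
P=C[o&(C[...,2]>.1)]; print(o.sum(),len(P)); 
if len(P)>20: print(P.mean(0),yaw90(P[:,:2]))
E
```

```text
t: 4.58
eef_pos: [0.5188, -0.1881, 0.1545]
ee_rot: [0.611, 1.57, -3.006]
force: [0.2, -0.2, 0.5]
width: 0.057
[ 0.5196 -0.1881  0.1554] -117.22840160771305 [ 0.0006 -0.0004 -1.    ] [ 0.4974 -0.2311  0.6134] 0.05672285745735044
1215 955
[ 0.5191 -0.1924  0.1057] ((0.5184177756309509, -0.19206152856349945), (0.023361826315522194, 0.02407485619187355), 62.33773422241211)
```

```bash
python3 -m inch '-0.03 -0.13 -1 0 0 0;0 0 -1 0 0 0;0 0 -0.97 0 0 0;0 0 0 0 0 0' 0.65 && python3 -m inch '0 0 0 0 0 0;0 0 0 0 0 0;0 0 0 0 0 0;0 0 0 0 0 0;0 0 0 0 0 0' 0 45
```

```text
t: 5.12
eef_pos: [0.5179, -0.1918, 0.065]
ee_rot: [0.47, 1.569, 3.136]
force: [-0.2, 0.2, 0.8]
width: 0.0567
t: 5.75
eef_pos: [0.5188, -0.1923, 0.066]
ee_rot: [-2.858, 1.57, -0.193]
force: [-1.6, 0.3, 5.3]
width: 0.024
```

```bash
python3 -m inch '0 0 1 0 0 0;0 0 1 0 0 0;0 0 1 0 0 0;0 0 1 0 0 0;0 0.9 0.2 0 0 0.95;0 1 0 0 0 0.95;0 1 0 0 0 0.96;0 1 0 0 0 0;0 1 0 0 0 0;0 1 0 0 0 0;0 1 0 0 0 0;0 1 0 0 0 0' && python3 -m inch '0 1 0 0 0 0;0 1 0 0 0 0;0 1 0 0 0 0;0 1 0 0 0 0;0 1 0 0 0 0;0 0.9 0 0 0 0;0 0 0 0 0 0;0 0 0 0 0 0;0 0 0 0 0 0'
cat > st.py <<'E'
from h import *
np.set_printoptions(precision=4,suppress=True)
s,M=tool(); print("tcp",s["eef_pos"],"yaw",np.degrees(np.arctan2(M[1,1],M[0,1])),"ax",M[:,0],"F",s["force"],"M",s["moment"],"w",s["width"],"q",s["q"],"t",s["t"])
E
python3 st.py
```

```text
t: 7.25
eef_pos: [0.5175, 0.0456, 0.1905]
ee_rot: [0.316, 1.569, -3.053]
force: [0.5, 0.6, -4.1]
width: 0.0237
t: 8.38
eef_pos: [0.5182, 0.221, 0.1912]
ee_rot: [0.781, 1.57, -2.588]
force: [-0.4, -0.2, -3.6]
width: 0.024
tcp [0.5182 0.221  0.1912] yaw -103.02658189877936 ax [-0.0007 -0.0004 -1.    ] F [-0.3603 -0.1894 -3.5591] M [-0.0489 -0.0248  0.0205] w 0.023951071248171134 q [ 0.7504  0.2031 -0.2884 -0.0002 -1.0801  0.5931] t 8.375
```

```bash
python3 - <<'E'
from h import *; import clampfit
np.set_printoptions(precision=4,suppress=True)
p=arm.grab_frame("wrist"); np.savez("w3.npz",**{k:p[k] for k in("frame","range_z","mtx","dist_coeffs","pose")})
save("w3",p["frame"])
try: clampfit.fit(p)
except Exception as e: print(e)
q=arm.grab_frame("scene"); np.savez("s3.npz",**{k:q[k] for k in("frame","range_z","mtx","dist_coeffs","pose")})
E
```

```text
brass 198 [0.5277 0.2215 0.0358] ((0.5193003416061401, 0.22309914231300354), 0.01912866346538067)
collar 882 [0.5359 0.2169 0.0301] ((0.5169685482978821, 0.22289693355560303), 0.035852592438459396)
blue 3207 0.013993933963162786 ((0.5458914041519165, 0.2162618339061737), (0.10322142392396927, 0.15695862472057343), 77.22061157226562)
stud 22 [0.5263 0.2214 0.0446]
```

View pics/w3.png

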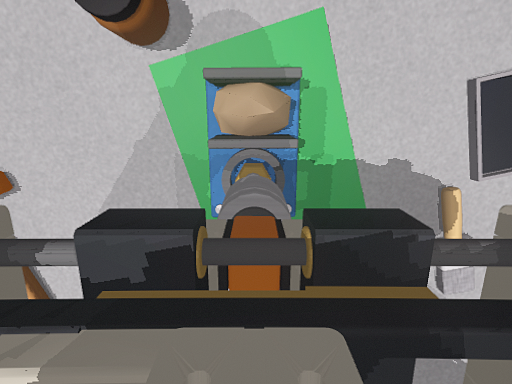

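```bash
python3 -m inch '-0.04 0.06 -1 0 0 0;0 0 -1 0 0 0;0 0 -0.75 0 0 0;0 0 0 0 0 0;0 0 0 0 0 0' && python3 - <<'E'
from h import *
from scipy.optimize import least_squares
exec(open("st.py").read())
p=dict(np.load("w3.npz")); C=cloud(p); h=cv2.cvtColor(p["frame"],cv2.COLOR_RGB2HSV)
Z=C[...,2]; r=np.hypot(C[...,0]-.518,C[...,1]-.221)
k=(r<.032)&(Z>.135)&(Z<.178)&(h[...,1]<60); P=C[k]; print(len(P))
f=least_squares(lambda v:np.hypot(P[:,0]-v[0]-v[2]*(P[:,2]-.13),P[:,1]-v[1]-v[3]*(P[:,2]-.13))-.0245,[.518,.221,0,0],loss="soft_l1",f_scale=.001)
print("rim axis at z .13, slopes",f.x,f.cost)
E
```

```text
t: 9.1
eef_pos: [0.518, 0.2238, 0.11]
ee_rot: [-2.489, 1.569, 0.426]
force: [-0.1, -0.1, -2.9]
width: 0.0238
tcp [0.518  0.2238 0.11  ] yaw -102.9887498237701 ax [ 0.0012  0.0006 -1.    ] F [-0.1237 -0.104  -2.8747] M [ 0.0205 -0.0916  0.0549] w 0.023826810255684932 q [ 0.7549  0.2818 -0.3904  0.0006 -0.8973  0.5888] t 9.1
782
rim axis at z .13, slopes [ 0.5176  0.2217 -0.0055  0.0041] 1.0802903512155096e-05
```

```bash
python3 -m inch '-0.02 -0.04 -0.2 0 0 0;0 0 -0.2 0 0 0;0 0 -0.1 0 0 0;0 0 -0.1 0 0 0;0 0 -0.1 0 0 0;0 0 0 0 0 0' && python3 st.py
```

```text
t: 9.85
eef_pos: [0.5167, 0.2224, 0.0877]
ee_rot: [1.205, 1.57, -2.163]
force: [0.3, -0.3, -4.8]
width: 0.0238
tcp [0.5167 0.2224 0.0877] yaw -102.98224297275488 ax [-0.0002 -0.0002 -1.    ] F [ 0.2709 -0.348  -4.7939] M [-0.0226 -0.0465 -0.0471] w 0.023827184592211427 q [ 0.7544  0.306  -0.4169  0.0001 -0.8482  0.5897] t 9.85
```

```bash
python3 -m inch '0 0 -0.15 0 0 0;0 0 -0.15 0 0 0;0 0 -0.08 0 0 0;0 0 -0.05 0 0 0;0 0 0 0 0 0;0 0 0 0 0 0' && python3 st.py
```

```text
t: 10.6
eef_pos: [0.5168, 0.2223, 0.076]
ee_rot: [-2.927, 1.57, -0.012]
force: [-2.4, -1.0, 5.0]
width: 0.0238
tcp [0.5168 0.2223 0.076 ] yaw -102.96740518537227 ax [ 0.0005 -0.     -1.    ] F [-2.4391 -0.9705  5.0404] M [-0.5035  1.2822  0.0112] w 0.02377500166250191 q [ 0.7545  0.32   -0.4295  0.0005 -0.8209  0.5897] t 10.6
```

```bash
python3 -m inch '0 0 -0.05 0 0 0;0 0 0 0 0 0;0 0 0 0 0 0' && python3 st.py && python3 - <<'E'
from h import *
np.set_printoptions(precision=4,suppress=True)
for c in("scene","wrist"):
    p=arm.grab_frame(c); save("end_"+c,p["frame"]); C=cloud(p); Z=C[...,2]; h=cv2.cvtColor(p["frame"],cv2.COLOR_RGB2HSV)
    r=np.hypot(C[...,0]-.517,C[...,1]-.2228)
    k=(r<.028)&(Z>.036)&(Z<.08)&(h[...,1]<60); print(c,k.sum(),"steel z pct",np.percentile(Z[k],[50,90,97]) if k.any() else "")
    for r_ in arm.masks_of(p,"socket_a")[:5]:
        P=C[r_["mask"]&(p["range_z"]>0)]; print(r_["confidence"],np.median(P,0),np.percentile(P[:,2],97))
a=cv2.resize(cv2.imread("pics/end_scene.png")[110:310,140:370],None,fx=1.74,fy=1.92); b=cv2.imread("pics/end_wrist.png")[:,56:456]
cv2.imwrite("pics/end.png",np.hstack([a,b]))
E
```

```text
t: 10.98
eef_pos: [0.5169, 0.2223, 0.076]
ee_rot: [-2.846, 1.57, 0.069]
force: [-7.1, -3.4, 18.2]
width: 0.0236
tcp [0.5169 0.2223 0.076 ] yaw -102.94757267687793 ax [ 0.0012  0.0001 -1.    ] F [-7.11   -3.4315 18.1604] M [-1.052   3.0098 -0.1038] w 0.023643935789758416 q [ 0.7545  0.3199 -0.4302  0.0011 -0.8198  0.5896] t 10.975
scene 108 steel z pct [0.0608 0.073  0.0761]
0.78 [ 0.5102 -0.1009  0.0588] 0.1095278012916637
0.71 [ 0.6371 -0.1424  0.0549] 0.10605521931452166
0.63 [0.5348 0.225  0.0577] 0.08485975042260868
0.54 [ 0.6322 -0.261   0.0547] 0.10658190199598841
0.52 [ 0.5165 -0.2758  0.0669] 0.11047519132958149
wrist 1991 steel z pct [0.0676 0.0716 0.0726]
```

View pics/end.png

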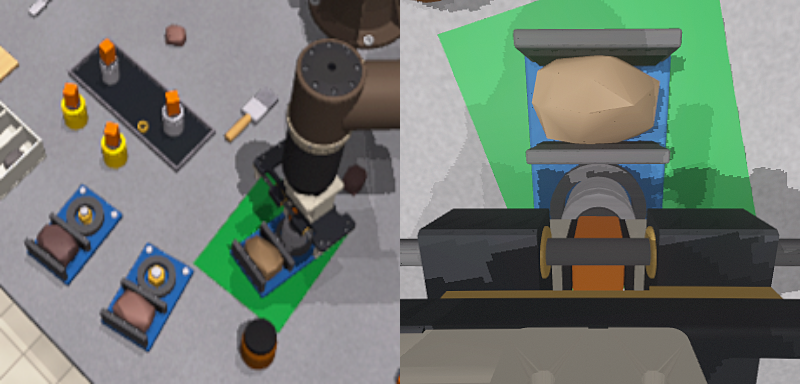

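```bash
python3 -c "
from station import arm
print(arm.job_done())"
```

```text
the job is handed in; nothing more can be done
None
```

The job is handed in at about 11 s. The middle socket in the tray, the widest at about 49 mm, is seated on the nut of the tan-stone clamp on the mat and still gripped.

- **Choice:** Only this socket was tried. The nut on the mat measured about 34.5 mm across flats and was the largest of the three. The other two sockets measured about 43 and 37 mm across. It went on at the first try, so those two were never touched.
- **Fit:** The rim passed both the nut's top and the collar's top with no contact force. It then stopped at a tool height of 76 mm, where I had worked out that a fully seated socket should be (rim about 14 mm up). Another 1.5 mm of push only raised the force to about 18 N. The top of the steel showed at about 72 mm in the wrist picture, also as expected.
- **Alignment and grip:** The tool was within about 0.001 rad of vertical and about 0.6 mm from the measured nut axis. The gripper was closed at 23.6 mm, with the grip set to 45 N.
- **Other things:** The last scene picture shows the other two sockets upright in the tray. The ring, brush, jar and stone fragment in view looked undisturbed. I did not check the hammer, the chisel or the other fragment separately.
- **Small disagreement:** One estimate of the socket's axis while it was held was about 0.9 mm off the tool's centre line. I corrected for it in part. The last push also showed about 8 N of sideways force.

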